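Open the handleless cupboard by its push catch

TASK

The small handleless cupboard on the bench is held shut by a push-to-open catch, and a carton stands in the way of its door. Slide the carton along the bench until it is well clear of the door's swing, press the door in near its right-hand edge and let go, so that the catch springs it ajar, and then swing it wide open, about square to the cupboard, with a finger behind its edge. Push and touch only, never grip or lift anything; the door must not hit the carton, and the other loose things stay where they lie.

Things in the scene. Friction and masses are not known exactly. Their poses are not given: they have to be found in the camera images.
- cupboard: shallow bench-top cupboard, 230 mm wide (y), 130 mm deep (x) and 260 mm high, pale wood with a grey plinth, too firm on the bench to be moved; origin: centre of its underside on the bench, the door's hinge axis lies 72 mm before and 113 mm left of it; at yaw 0 its door faces the robot (-x) and its y points to the robot's left
- cupboard_door: door panel 228 wide, 226 high (32 to 258 above the bench), 16 thick, flat white front, no handle; front face 88 before the cupboard's origin, back 7 before the carcass. Origin: on the hinge axis (left edge, plane of its back), 145 above the bench; -x points out of the front, -y to the free edge, 227 away. A steel strike on its back, 182 to 201 from the hinge, sticks out 41 at height 140 (all mm)
- door_hinge (a joint): door angle, rad: 0 shut, below 0 pressed in (stop -0.028), grows as the free edge swings to the robot, then left; 1.57 square, stop 1.9. Pressed past -0.016 (4 mm at the edge, some 5 N; stop at 6 mm) and let go, the catch frees it for good; its damped spring pushes it in under 1 s to about 0.28 (edge 60 mm out). From there it swings by light friction (0.5 N) and stays where left
- door_axis (a point): top end of the door's vertical hinge axis, at the cupboard's left front edge, 258 mm above the bench
- door_press (a point): a good place to press: on the door's front face, 20 mm from its free (right-hand) edge and 28 mm below its top (232 mm above the bench when upright as always)
- door_free_edge (a point): top back corner of the door's free edge, 227 mm from the hinge axis, 258 mm above the bench; moves with the door
- hinge_carton: brown and red carton 110 x 60 x 50 mm, about 0.3 kg, loose on the bench close before the shut door, long side roughly along it. Origin: centre of its underside; own x along the 110 mm, z up. To let the 227 mm door pass, its centre belongs more than 255 mm from the hinge axis; the bench to the right of the cupboard's front is free for it
- tape_measure: yellow tape measure 90 x 73 x 38 mm, left of the cupboard, to be left alone; origin: centre of its underside
- screwdriver: yellow screwdriver, 208 mm long, 27 mm high, lying at the left front of the cupboard, to be left alone; origin: below its middle, on the bench
- try_square: try square with wooden stock, 118 x 190 x 19 mm, lying to the right of the cupboard near the back, to be left alone; origin: centre of its underside
Not all that is in view belongs to the job. What is shaped like the hinge_carton but purple is not meant.

How it is judged:
On the way:
1. the pressed door has been let go and the catch has sprung it ajar, with the robot clear of it (value of joint door_hinge between 0.2 and 0.45 rad and contact force between each of the arm, the fingers and cupboard_door below 0.1 N), for 0.2 s.
At the end, for the whole second after the job is handed in: The door stands still, open by 75 degrees or more; the carton lies flat on the bench at rest, its centre more than 255 mm from the hinge axis; tape measure, screwdriver and try square are within 30 mm of where they lay (value of joint door_hinge above 1.3 rad and velocity of joint door_hinge between -0.05 and 0.05 rad/s and height (world z) of hinge_carton below 0.01 m and angle between hinge_carton's own z axis and vertical below 0.1 rad and linear speed of hinge_carton below 0.02 m/s and horizontal distance between hinge_carton and door_axis above 0.255 m and distance of each of tape_measure, screwdriver, try_square from where it was at the start of the episode below 0.03 m); the robot touches nothing.
It fails at once if the carton is lifted or tipped (height (world z) of hinge_carton above 0.015 m or angle between hinge_carton's own z axis and vertical above 0.3 rad).
It fails at once if the door hits the carton (contact force between cupboard_door and hinge_carton above 0.5 N).
It fails at once if the tape measure, screwdriver or try square is pushed out of its place (distance of any of tape_measure, screwdriver, try_square from where it was at the start of the episode above 0.03 m).
It also fails if it takes over 54 s, if anything falls off the work surface, if the arm or the gripper's body presses on something with over 40 N, if the wrist force passes 120 N, or if a joint passes its speed limit or range.

ROBOT

A 7-joint arm with a two-finger parallel gripper is mounted at the origin on a cart in front of the work surface, level with it; the furniture and walls round the work are solid. World frame = base frame: x ahead of the robot, y to its left, z up, the work surface at z = 0. Lengths are in m, angles in rad, forces in N, time in s.
With the tool pointing down it reaches from about 0.4 to 0.85 m from the base axis. Payload 4.5 kg.
Tool frame: the origin (TCP) lies between the finger pads; the fingertips stand 11 mm ahead of it and the grasp point (between the pads) lies 8 mm behind it (r.nose_length is the distance from the TCP to the fingertips, in m); z points along the fingers, y is the line along which they close (so a half turn about z gives the same grasp; the last joint's range is limited). The gripper opens to 88 mm and grips with 3 to 60 N. Pads are 18 mm wide; open, the fingers measure 123 mm over their backs; the gripper's body (75 mm by 187 mm) begins 45 mm behind the grasp point.
Start: joints at [1.364, 0.689, -0.195, 1.565, 0.157, 0.902, -0.215], TCP at [0.149, -0.607, 0.25] pointing down, gripper open.
Joint ranges: [-3.01, 3.01], [-0.46, 2.08], [-1.47, 1.51], [0.13, 2.56], [-1, 4.14], [0.04, 2.09], [-2.66, 2.66]. Speed limits (rad/s): [2.57, 2.57, 3.14, 3.14, 3.14, 3.14, 3.14].

INTERFACE

Orientations are given as a unit quaternion [x, y, z, w].
In Python, from plant import get_state, snapshot, camera_model, r gives the robot as it stands.
- The arm moves only by the shell command python3 -m inch 'ROWS' [FORCE]. ROWS is text: rows parted by semicolons, each of 7 numbers parted by spaces: the opening, from -1 (shut) to 1 (fully open), then the shift along the tool's x, y, z in m, then the turn, a rotation vector about the tool's x, y, z in rad. A call has 1 to 20 rows; each row shifts and turns the commanded pose from where the row before left it, along the tool's axes as they then stand; what a row does not reach is not made up. A row lasts 1/12 s, in which the tool goes at most 41.7 mm and 7.16 degrees, less where a joint would pass 70% of its speed; a pose out of reach is approached as far as the arm can. A call is refused whole if a number of a shift passes 0.0417 or a number of a turn 0.125, either way. A call with a gripper value outside its range is refused whole. The fingers move at their own pace and stop on an object; FORCE is the grip in N (left out, the last holds). Time passes only in rows, so rows that do not move let the fingers close. It gives the time, the measured TCP pose, the force, the opening and the grip force at its end, in the units of the state.
- get_state(): the state, without advancing time (a new reading comes with each control period).
- snapshot(name): name is "side" or "top" or "wrist"; returns (picture, depth): 400x640x3 uint8, red, green, blue; 400x640 float32, m along the optical axis (not along the pixel's ray), 0 where there is no reading.
- camera_model(name): a dict with "intrinsics" (3x3 intrinsics, pixels), "view" (4x4, takes a point from world to camera coordinates). Camera axes: x right, y down, z forward; pixel columns grow to the right and rows downward; lengths in m; the calibration is good to about 2 mm. The wrist camera is an equidistant fisheye: a pixel r from the principal point sees the ray r / f radians off the axis. A picture is of the moment at which its call begins: read the wrist's pose just before it. camera_model takes no time and is no camera call; for the wrist camera it gives the pose at the moment of the call.
- r.finish_job(): hands the job in; it is judged then, once.
The state is a dict: "clock": time; "q": joint angles; "qd": joint speeds; "joint_torque": joint torques, N m; "tool_pos": TCP position; "eef_rot": TCP orientation; "contact_force": force on the tool from outside, world axes, zero at the start; "moment": the same for the moment, N m; "opening": opening from 0.0 (shut) to 1.0 (fully open); "finger_force": force on a finger pad.
Only numpy, scipy, OpenCV 4.12 (cv2) and the standard library are available. Lean on these libraries where they do the work, as an engineer would, in place of code of your own. Each camera call takes 0.05 s, during which the arm holds its last target. There are 200 camera calls.

## Working session

There is one attempt and no reset: what is moved stays moved. The work goes in short steps, Python scripts to look and compute and a shell command to move; the robot and the scene stay as the last step left them, time stands still between calls to the robot, and variables do not carry over. Pictures are saved under pics/ and viewed, at most 10 in all, crops included, and the job is handed in when it is done.

```bash
mkdir -p pics; ls
python3 - <<'E'
from plant import *
import cv2,numpy as np
s=get_state();print({k:np.round(v,3) for k,v in s.items()})
for n in("side","top"):
    p,d=snapshot(n);cv2.imwrite(f"pics/{n}0.png",p[:,:,::-1]);np.save(f"pics/{n}0.npy",d)
    m=camera_model(n);print(n,np.round(m["intrinsics"],1).tolist(),np.round(m["view"],3).tolist())
E
```

```text
pics
{'clock': np.float64(0.0), 'q': array([ 1.364,  0.69 , -0.195,  1.566,  0.157,  0.903, -0.215]), 'qd': array([-0.002, -0.002, -0.001,  0.001, -0.001,  0.   ,  0.001]), 'joint_torque': array([-0.0000e+00, -5.2756e+01, -1.2670e+00, -1.5343e+01, -5.3000e-02,
        7.0000e-03,  0.0000e+00]), 'tool_pos': array([ 0.149, -0.606,  0.249]), 'eef_rot': array([ 0.993,  0.12 , -0.   , -0.001]), 'contact_force': array([-0.885, -0.202, -0.215]), 'moment': array([-0.002,  0.063, -0.003]), 'finger_force': np.float64(0.0), 'opening': np.float64(1.0)}
side [[450.7, 0.0, 319.8], [0.0, 450.7, 192.1], [0.0, 0.0, 1.0]] [[-0.127, -0.992, -0.01, 0.113], [-0.831, 0.112, -0.545, 0.533], [0.541, -0.061, -0.839, 1.293], [0.0, 0.0, 0.0, 1.0]]
top [[375.0, 0.0, 321.9], [0.0, 375.0, 194.4], [0.0, 0.0, 1.0]] [[-0.009, -1.0, 0.004, 0.037], [-0.987, 0.008, -0.162, 0.563], [0.162, -0.005, -0.987, 1.153], [0.0, 0.0, 0.0, 1.0]]
```

View pics/side0.png

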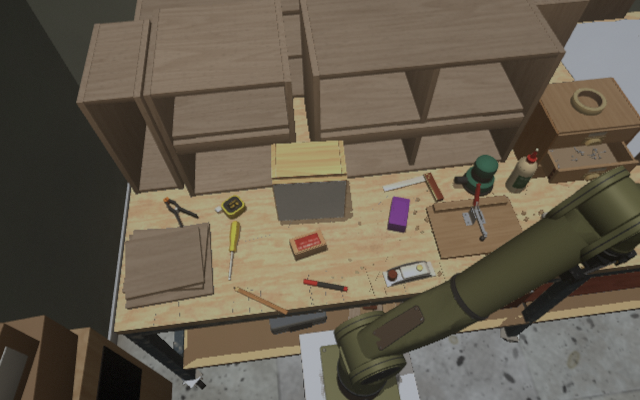

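View pics/top0.png

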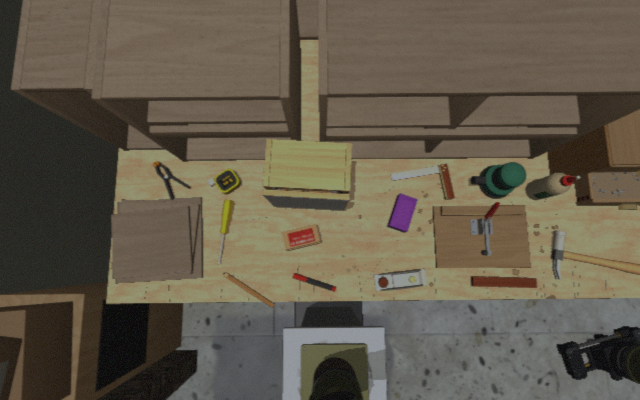

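Candidates: the red-and-brown box at side (308,243) / top (301,237), and the purple box at side (399,214) / top (403,212). The red-brown one, close in front of the door, is the one meant. I'll confirm it in a crop and measure.

```bash
cat > h.py <<'E'
import numpy as np,cv2
from plant import *
def cloud(n,d):
    m=camera_model(n);K=m["intrinsics"];V=np.array(m["view"])
    v,u=np.indices(d.shape);P=np.stack([(u-K[0][2])/K[0][0]*d,(v-K[1][2])/K[1][1]*d,d],-1)
    W=(P-V[:3,3])@V[:3,:3];W[d<=0]=np.nan;return W
def ray(n,px,z):
    m=camera_model(n);K=np.array(m["intrinsics"]);V=np.array(m["view"])
    o=-V[:3,:3].T@V[:3,3];q=np.c_[np.atleast_2d(px),np.ones(len(np.atleast_2d(px)))]@np.linalg.inv(K).T@V[:3,:3]
    return o+q*((z-o[2])/q[:,2])[:,None]
def rect(W,msk):
    P=W[msk][:,:2].astype(np.float32);(c,s,a)=cv2.minAreaRect(P*1000);return np.round(c,1),np.round(s,1),round(a,1),len(P)
def comp(mask):
    n,l,st,_=cv2.connectedComponentsWithStats(mask.astype(np.uint8));return l==1+st[1:,4].argmax()
E
python3 - <<'E'
from h import *
for n,roi in(("top",(215,255,275,330)),("side",(225,265,285,335))):
    im=cv2.imread(f"pics/{n}0.png");W=cloud(n,np.load(f"pics/{n}0.npy"))
    a,b,c,d=roi;m=np.zeros(im.shape[:2],bool);m[a:b,c:d]=1
    print(n,"carton top",rect(W,comp(m&(abs(W[...,2]-.05)<.008))))
    m=(abs(W[...,2]-.26)<.012)&(W[...,0]<.9)
    k=comp(m);print("cupboard top",rect(W,k),np.median(W[k][:,2]))
    pts=W[k][:,:2];print([np.round(cv2.boxPoints(cv2.minAreaRect((pts*1000).astype(np.float32))),0).tolist()])
    k=(W[...,2]>.35)&(W[...,0]>.3);print("overhang min x",np.nanpercentile(W[k][:,0],1),[ (z,np.round(np.nanpercentile(W[k&(abs(W[...,2]-z)<.05)&(abs(W[...,1])<.4)][:,0],2),3)) for z in (.4,.5,.6,.7,.8) if (k&(abs(W[...,2]-z)<.05)&(abs(W[...,1])<.4)).any()])
    hs=cv2.cvtColor(im,cv2.COLOR_BGR2HSV)
    k=comp((hs[...,0]>125)&(hs[...,0]<155)&(hs[...,1]>100));print("purple",rect(W,k))
    k=(W[...,2]>.012)&(W[...,2]<.2)&(W[...,0]<.75)&(W[...,0]>.3)&(abs(W[...,1])<.45)
    l,L,st,_=cv2.connectedComponentsWithStats(k.astype(np.uint8))
    for i in range(1,l):
        if st[i,4]>40: print(st[i][:4],rect(W,L==i),np.round(np.nanmax(W[L==i][:,2]),3))
a=cv2.resize(cv2.imread("pics/side0.png")[130:290,180:460],None,fx=2.8,fy=2.8,interpolation=3);cv2.imwrite("pics/c.png",a[:, :800])
E
```

```text
top carton top (array([428.7, 100.4]), array([ 59.9, 110.1]), 13.0, 680)
cupboard top (array([ 741.5, -318.1]), array([715. , 107.4]), 89.9, 7636) 0.2691263427202597
[[[687.0, -676.0], [795.0, -676.0], [796.0, 39.0], [688.0, 39.0]]]
overhang min x 0.6888350161937108 [(0.4, np.float64(0.687)), (0.5, np.float64(0.691))]
purple (array([ 504.2, -222.4]), array([ 57.9, 109.2]), 68.2, 655)
[195 141  71  19] (array([719.2, 334.7]), array([230.2,  61.5]), 90.0, 1256) 0.03
[328 140 139  19] (array([ 719.5, -219.9]), array([459.7,  60.2]), 90.0, 2060) 0.15
[433 164  22  36] (array([ 608.2, -368.6]), array([117.8,  49.6]), 9.3, 338) 0.026
[207 169  33  25] (array([611.8, 353.1]), array([71.3, 91.6]), 31.5, 489) 0.047
[271 188  72   6] (array([564.8,  75. ]), array([200.5,  28.2]), 86.5, 153) 0.195
[387 193  30  40] (array([ 505.1, -223. ]), array([ 61.7, 110.6]), 69.7, 737) 0.058
[186 197  17  82] (array([433.9, 432.6]), array([258.8,  35.5]), 0.2, 1015) 0.064
[267 199  80  12] (array([521.2,  77.5]), array([227.1,   2.5]), 86.3, 560) 0.2
[220 200  13  47] (array([478.7, 349.2]), array([ 31. , 
[... 948 characters left out ...]
2]), array([121.5,  32. ]), 8.4, 211) 0.025
[274 191  72  30] (array([520.8,  77.4]), array([227.5,  11. ]), 85.7, 1858) 0.2
[214 195  31  23] (array([607.9, 352.7]), array([73.1, 92.6]), 29.7, 390) 0.044
[387 197  23  34] (array([ 502.4, -222.6]), array([ 60.2, 114.9]), 69.6, 587) 0.058
[424 200  53  59] (array([ 426.2, -380.6]), array([201.2, 138.7]), 0.0, 1874) 0.047
[228 221  12  31] (array([499.1, 345.3]), array([ 30.9, 113.8]), 83.3, 223) 0.032
[199 222  14  73] (array([432.3, 432.9]), array([263.2,  34.2]), 0.0, 783) 0.065
[289 230  37  30] (array([427.2, 100.1]), array([ 63.7, 110.7]), 13.1, 706) 0.058
[388 261  40  10] (array([ 308.8, -211.9]), array([ 23.3, 125.8]), 4.7, 181) 0.043
```

View pics/c.png

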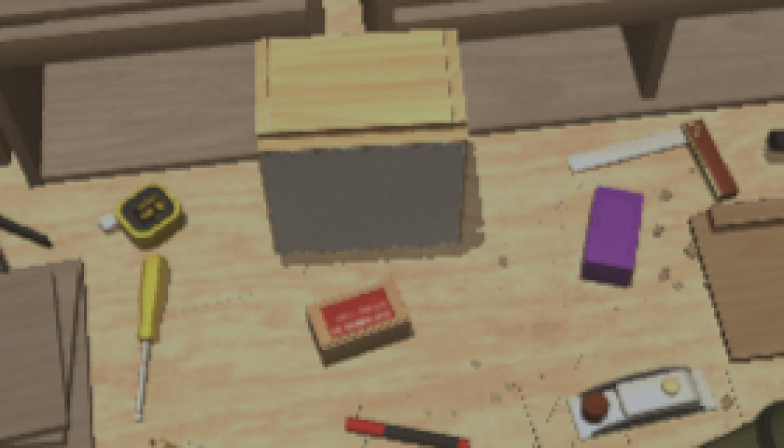

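Confirmed: the red-labelled box, crop (360,320), is the carton, at about (0.428, 0.100) with its long axis 13° off y. The purple box, crop (612,235), is the decoy. I'll start moving and refine the door pose at the same time.

```bash
python3 -m inch '-0.4 .039 .0095 0 0 0 0;-0.4 .039 .0095 0 0 0 0;-0.4 .039 .0095 0 0 0 0;-0.4 .039 .0095 0 0 0 0;-0.4 .039 .0095 0 0 0 0;-0.4 .039 .0095 0 0 0 0;-0.4 .039 .0095 0 0 0 0;-0.4 .0095 -.039 0 0 0 0;-0.4 .0095 -.039 0 0 0 0;-0.4 .0095 -.039 0 0 0 0;-0.4 .0095 -.039 0 0 0 0'
python3 - <<'E'
from h import *
s=get_state();print(np.round(s["q"],2),np.round(s["eef_rot"],3))
for n in("top","side"):
    W=cloud(n,np.load(f"pics/{n}0.npy"))
    k=(abs(W[...,2]-.26)<.012)&(W[...,0]<.68)&(W[...,1]>-.08)&(W[...,1]<.24);k=comp(k);print(n,rect(W,k))
    print(np.round(cv2.boxPoints(cv2.minAreaRect((W[k][:,:2]*1000).astype(np.float32)))).tolist())
    k=(W[...,2]<.245)&(W[...,2]>.06)&(W[...,0]<.56)&(W[...,0]>.48)&(W[...,1]>-.08)&(W[...,1]<.24);P=W[k]
    f=np.polyfit(P[:,1],P[:,0],1);print("front x=",f,np.nanpercentile(P[:,1],[0.5,99.5]))
E
```

```text
clock: 1.02
tool_pos: [0.4295, -0.4438, 0.2487]
eef_rot: [0.993, 0.12, -0.0, -0.001]
contact_force: [-0.2, 0.6, -0.3]
opening: 0.298
finger_force: 0.0
[ 0.82  0.68 -0.16  1.59  0.13  0.88 -0.72] [ 0.993  0.12  -0.    -0.001]
top (array([609.9,  72. ]), array([230. , 131.4]), 86.2, 4165)
[[537.0, -38.0], [668.0, -47.0], [683.0, 182.0], [552.0, 191.0]]
front x= [0.04416765 0.51986269] [-0.03553354  0.18978738]
side (array([596.3,  72. ]), array([229. , 158.7]), 86.1, 3026)
[[509.0, -37.0], [668.0, -48.0], [683.0, 181.0], [525.0, 192.0]]
front x= [0.06730424 0.51562307] [-0.03473876  0.18964565]
```

```bash
python3 -m inch '-0.4 0 0 0 0 0 -.12;-0.4 0 0 0 0 0 -.12;-0.4 0 0 0 0 0 -.12;-0.4 0 0 0 0 0 -.12;-0.4 0 0 0 0 0 -.12;-0.4 0 0 0 0 0 -.12;-0.4 0 0 0 0 0 -.12;-0.4 0 0 0 0 0 -.12;-0.4 0 0 0 0 0 -.12;-0.4 0 0 0 0 0 -.12;-0.4 0 0 0 0 0 -.12;-0.4 0 0 0 0 0 -.12;-0.4 0 0 0 0 0 -.12;-0.4 .039 .009 0 0 0 0;-0.4 .039 .009 0 0 0 0;-0.4 .039 .009 0 0 0 0;-0.4 .039 .009 0 0 0 0;-0.4 .039 .009 0 0 0 0;-0.4 .039 .009 0 0 0 0;-0.4 .039 .009 0 0 0 0' && python3 -m inch '-0.4 .039 .009 0 0 0 0;-0.4 .039 .009 0 0 0 0;-0.4 .039 .009 0 0 0 0;-0.4 .039 .009 0 0 0 0;-0.4 .039 .009 0 0 0 0;-0.4 .039 .009 0 0 0 0;-0.4 .039 .009 0 0 0 0;-0.4 .039 .009 0 0 0 0;-0.4 0 0 0 0 0 0;-0.4 0 0 0 0 0 0'; python3 -c "
from h import *
s=get_state();print(np.round(s['q'],2),np.round(s['eef_rot'],3))"
```

```text
clock: 2.68
tool_pos: [0.4282, -0.1641, 0.2496]
eef_rot: [0.622, 0.783, -0.0, -0.0]
contact_force: [0.9, 0.3, -0.3]
opening: 0.303
finger_force: 0.0
clock: 3.52
tool_pos: [0.4273, 0.1574, 0.2497]
eef_rot: [0.619, 0.785, 0.0, -0.0]
contact_force: [0.0, -0.2, -0.2]
opening: 0.299
finger_force: 0.0
[-0.08  0.52 -0.57  2.05  0.43  0.69 -0.68] [ 0.619  0.785  0.    -0.   ]
```

```bash
python3 -m inch '-0.4 .026 -.005 0 0 0 0;-0.4 .026 -.005 0 0 0 0;-0.4 0 0 .036 0 0 0;-0.4 0 0 .036 0 0 0;-0.4 0 0 .036 0 0 0;-0.4 0 0 .036 0 0 0;-0.4 0 0 .036 0 0 0;-0.4 0 0 .036 0 0 0;-0.4 0 0 0 0 0 0;-0.4 0 0 0 0 0 0'
python3 - <<'E'
from h import *
p,d=snapshot("top");cv2.imwrite("pics/top1.png",cv2.resize(p[130:290,180:460,::-1],None,fx=2.8,fy=2.8))
E
```

```text
clock: 4.35
tool_pos: [0.4058, 0.2018, 0.0327]
eef_rot: [0.621, 0.783, -0.002, -0.001]
contact_force: [0.1, 0.5, -0.5]
opening: 0.3
finger_force: 0.0
```

View pics/top1.png

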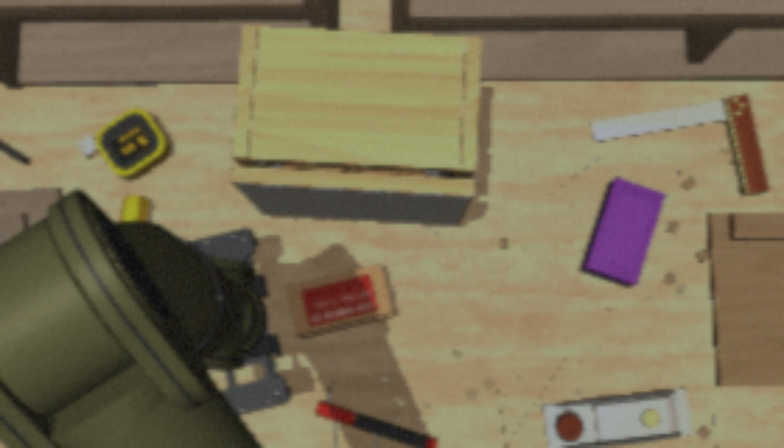

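The picture shows the gripper standing left of the carton's left end (crop 290,310) and nothing disturbed. Next I'll push along −y.

```bash
python3 -m inch '-0.4 -.0135 .003 0 0 0 0;-0.4 -.0135 .003 0 0 0 0;-0.4 -.0097 -.0022 0 0 0 0;-0.4 -.0097 -.0022 0 0 0 0;-0.4 -.0097 -.0022 0 0 0 0;-0.4 -.0097 -.0022 0 0 0 0;-0.4 -.0097 -.0022 0 0 0 0;-0.4 -.0097 -.0022 0 0 0 0;-0.4 -.0097 -.0022 0 0 0 0;-0.4 -.0097 -.0022 0 0 0 0;-0.4 -.0097 -.0022 0 0 0 0;-0.4 -.0097 -.0022 0 0 0 0;-0.4 -.0097 -.0022 0 0 0 0;-0.4 -.0097 -.0022 0 0 0 0;-0.4 -.0097 -.0022 0 0 0 0;-0.4 -.0097 -.0022 0 0 0 0;-0.4 0 0 0 0 0 0'
cat > car.py <<'E'
from h import *
p,d=snapshot("top");W=cloud("top",d);hs=cv2.cvtColor(p,cv2.COLOR_RGB2HSV)
m=((hs[...,0]<8)|(hs[...,0]>172))&(hs[...,1]>130)&(abs(W[...,2]-.05)<.015)&(W[...,1]>-.3)
k=comp(m);r_=rect(W,k);print("label",r_,"hinge dist",np.hypot(r_[0][0]-546,r_[0][1]-190))
E
python3 car.py
```

```text
clock: 5.82
tool_pos: [0.4212, 0.0423, 0.0362]
eef_rot: [0.623, 0.782, 0.0, 0.001]
contact_force: [0.0, 0.8, -0.4]
opening: 0.299
finger_force: 0.0
label (array([ 291.8, -152. ]), array([13. , 22.3]), 40.8, 21) hinge dist 426.1239725713633
```

```bash
python3 -m inch '-0.4 -.0097 -.0022 0 0 0 0;-0.4 -.0097 -.0022 0 0 0 0;-0.4 -.0097 -.0022 0 0 0 0;-0.4 -.0097 -.0022 0 0 0 0;-0.4 -.0097 -.0022 0 0 0 0;-0.4 0 0 0 0 0 0'
python3 - <<'E'
from h import *
for n in("side",):
    p,d=snapshot(n);cv2.imwrite("pics/s2.png",cv2.resize(p[130:290,180:460,::-1],None,fx=2.8,fy=2.8));np.save("pics/s2.npy",d)
    W=cloud(n,d);hs=cv2.cvtColor(p,cv2.COLOR_RGB2HSV)
    m=((hs[...,0]<8)|(hs[...,0]>172))&(hs[...,1]>130)&(abs(W[...,2]-.05)<.015)&(W[...,1]>-.2)&(W[...,0]>.35)
    print(m.sum(),rect(W,comp(m)))
E
```

```text
clock: 6.37
tool_pos: [0.4192, -0.0086, 0.0344]
eef_rot: [0.623, 0.783, -0.003, 0.0]
contact_force: [-1.6, 0.5, 0.2]
opening: 0.301
finger_force: 0.0Traceback (most recent call last):
  File "<stdin>", line 6, in <module>
  File "h.py", line 14, in comp
    n,l,st,_=cv2.connectedComponentsWithStats(mask.astype(np.uint8));return l==1+st[1:,4].argmax()
                                                                                 ~~~~~~~~~~~~~~~^^
ValueError: attempt to get argmax of an empty sequence
```

View pics/s2.png

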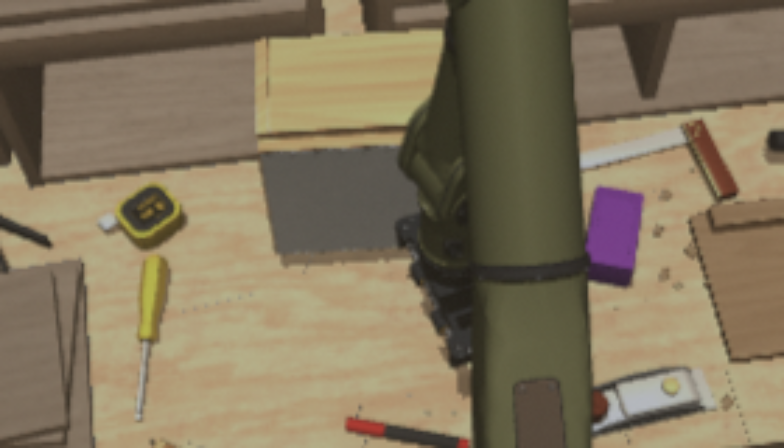

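The side view is blocked by the arm (crop x 450–590). The carton has left the bench in front of the door. I'll finish the push, back off, rise and look again.

```bash
python3 -m inch '-1 -.0097 -.0022 0 0 0 0;-1 -.0097 -.0022 0 0 0 0;-1 -.0097 -.0022 0 0 0 0;-1 0 0 0 0 0 0;-1 .02 .005 0 0 0 0;-1 .03 .007 0 0 0 0;-1 .03 .007 -.03 0 0 0;-1 .03 .007 -.04 0 0 0;-1 .03 .007 -.04 0 0 0;-1 0 0 -.04 0 0 0;-1 0 0 -.04 0 0 0;-1 0 0 -.03 0 0 0;-1 0 0 0 0 0 0;-1 0 0 0 0 0 0'
python3 - <<'E'
from h import *
s=get_state();print(np.round(s['q'],2),np.round(s['eef_rot'],3))
p,d=snapshot("top");cv2.imwrite("pics/t3.png",cv2.resize(p[130:290,180:460,::-1],None,fx=2.8,fy=2.8))
W=cloud("top",d);hs=cv2.cvtColor(p,cv2.COLOR_RGB2HSV)
m=(abs(W[...,2]-.05)<.008)&(W[...,1]>-.17)&(W[...,1]<.05)&(W[...,0]>.35)&(W[...,0]<.5)
k=rect(W,comp(m));print(k,np.hypot(k[0][0]-546,k[0][1]-190))
E
```

```text
clock: 7.58
tool_pos: [0.4261, 0.0472, 0.1649]
eef_rot: [0.623, 0.782, -0.002, 0.012]
contact_force: [-5.2, 0.3, 1.5]
opening: 0.009
finger_force: 0.0
[ 0.13  0.65 -0.57  2.22  0.84  0.48 -0.89] [ 0.623  0.782 -0.002  0.012]Traceback (most recent call last):
  File "<stdin>", line 6, in <module>
  File "h.py", line 14, in comp
    n,l,st,_=cv2.connectedComponentsWithStats(mask.astype(np.uint8));return l==1+st[1:,4].argmax()
                                                                                 ~~~~~~~~~~~~~~~^^
ValueError: attempt to get argmax of an empty sequence
```

View pics/t3.png

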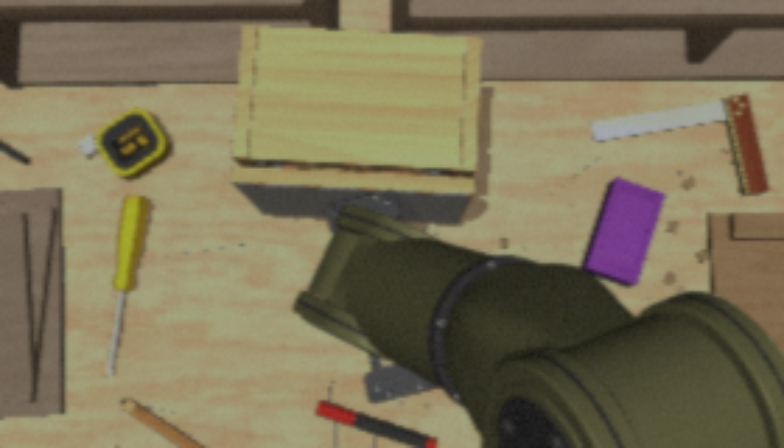

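The carton is hidden under the arm, roughly crop (470,330). The force of −5 N in x means the wide gripper body is brushing the door front, so I'll back away in −x, then rise and look.

```bash
python3 -m inch '-1 .005 -.024 0 0 0 0;-1 .005 -.024 0 0 0 0;-1 0 0 0 0 0 0;-1 0 0 -.04 0 0 0;-1 0 0 -.04 0 0 0;-1 0 0 -.04 0 0 0;-1 .04 .009 0 0 0 0;-1 .04 .009 0 0 0 0;-1 .04 .009 0 0 0 0;-1 .04 .009 0 0 0 0;-1 0 0 0 0 0 0;-1 0 0 0 0 0 0'
cat > see.py <<'E'
from h import *
import sys
s=get_state();print(np.round(s['q'],2))
for n in("top","side"):
    p,d=snapshot(n);W=cloud(n,d)
    if len(sys.argv)>1: cv2.imwrite(f"pics/{n}_{sys.argv[1]}.png",cv2.resize(p[130:290,180:460,::-1],None,fx=2.8,fy=2.8))
    m=(abs(W[...,2]-.05)<.008)&(W[...,1]>-.19)&(W[...,1]<.2)&(W[...,0]>.33)&(W[...,0]<.5)
    if m.sum()>50: k=rect(W,comp(m));print(n,k,"d",np.hypot(k[0][0]-546,k[0][1]-190))
    m=(abs(W[...,2]-.258)<.01)&(W[...,1]>-.1)&(W[...,1]<.24)&(W[...,0]>.25)&(W[...,0]<.534)
    if m.sum()>30: print(n,"doortop",rect(W,comp(m)))
E
python3 see.py a
```

```text
clock: 8.63
tool_pos: [0.3751, 0.2156, 0.2789]
eef_rot: [0.621, 0.784, -0.001, 0.012]
contact_force: [0.6, -0.8, -0.5]
opening: 0.005
finger_force: 0.0
[-0.11  0.48 -0.79  2.06  0.52  0.8  -0.99]
top (array([ 422.3, -104.1]), array([ 60.1, 109.8]), 14.2, 676) d 319.0556377812497
top doortop (array([529.3,  77.3]), array([226.1,  17.7]), 86.4, 476)
side doortop (array([526.5,  88.4]), array([200.6,  19.7]), 87.6, 306)
```

```bash
cp pics/side_a.png pics/v6.png
```

```text
(no output)
```

View pics/v6.png

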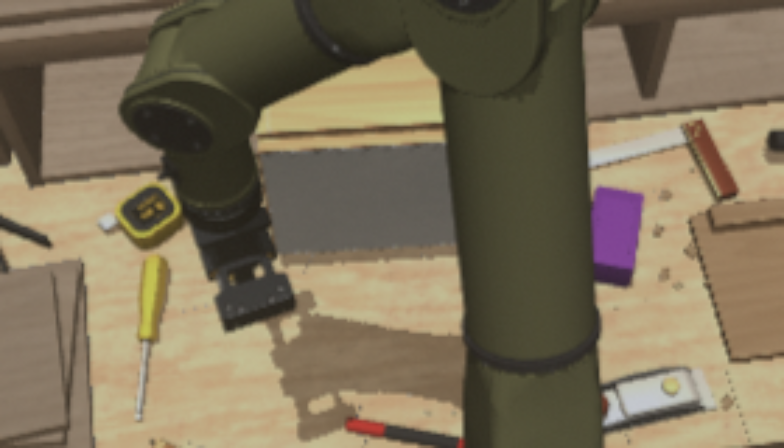

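The carton now lies at (0.422, −0.104), 319 mm from the hinge; the door is still shut and the gripper is clear. Next I'll turn the tool square to the door and go to the press stand-off.

```bash
python3 -m inch '-1 0 0 0 .015 .019 0;-1 0 0 0 0 0 -.116;-1 0 0 0 0 0 -.116;-1 0 0 0 0 0 -.116;-1 0 0 0 0 0 -.116;-1 0 0 0 0 0 -.116;-1 0 0 0 0 0 -.116;-1 0 0 0 0 0 -.116;-1 0 0 0 0 0 -.116;-1 0 0 0 0 0 -.116;-1 0 0 0 0 0 -.116;-1 0 0 0 0 0 -.116;-1 -.015 -.0375 0 0 0 0;-1 -.015 -.0375 0 0 0 0;-1 -.015 -.0375 0 0 0 0;-1 -.015 -.0375 0 0 0 0;-1 -.015 -.0375 0 0 0 0;-1 -.015 -.0375 0 0 0 0;-1 0 0 0 0 0 0;-1 0 0 0 0 0 0'; python3 see.py
```

```text
clock: 10.4
tool_pos: [0.449, -0.0223, 0.2782]
eef_rot: [0.039, 0.999, -0.002, -0.002]
contact_force: [-0.3, 1.1, -0.4]
opening: 0.004
finger_force: 0.0
[ 0.68  0.67 -1.23  2.    0.76  1.03  0.58]
top (array([396.1, -66.4]), array([61. , 32.7]), 56.5, 127) d 297.0033164797996
top doortop (array([525.2,  93.1]), array([194.1,  16.7]), 89.6, 372)
side (array([ 420.6, -103.7]), array([ 63.7, 110.6]), 15.5, 544) d 319.3506693276217
side doortop (array([526., 129.]), array([ 15.8, 119. ]), 0.1, 167)
```

```bash
python3 -m inch '-1 0 .002 .026 0 0 0;-1 0 .002 .026 0 0 0;-1 -.02 0 0 0 0 0;-1 -.02 0 0 0 0 0;-1 -.005 0 0 0 0 0;-1 0 0 0 0 0 0' && python3 -m inch '-1 -.005 0 0 0 0 0;-1 0 0 0 0 0 0' && python3 -m inch '-1 -.005 0 0 0 0 0;-1 0 0 0 0 0 0'; python3 -c "
from h import *
s=get_state();print(np.round(s['q'],2))"
```

```text
clock: 11.0
tool_pos: [0.4952, -0.0155, 0.2272]
eef_rot: [0.034, 0.999, -0.001, -0.001]
contact_force: [0.1, -0.2, -0.1]
opening: 0.006
finger_force: 0.0
clock: 11.17
tool_pos: [0.4993, -0.0168, 0.2274]
eef_rot: [0.034, 0.999, -0.001, -0.001]
contact_force: [0.7, 0.0, -1.0]
opening: 0.005
finger_force: 0.0
clock: 11.33
tool_pos: [0.5049, -0.0177, 0.2273]
eef_rot: [0.034, 0.999, -0.001, -0.001]
contact_force: [0.3, 0.3, 0.3]
opening: 0.004
finger_force: 0.0
[ 0.58  0.8  -1.13  1.92  0.86  1.02  0.55]
```

```bash
python3 -m inch '-1 -.003 0 0 0 0 0;-1 0 0 0 0 0 0' && python3 -m inch '-1 -.003 0 0 0 0 0;-1 0 0 0 0 0 0'&& python3 -m inch '-1 -.002 0 0 0 0 0;-1 0 0 0 0 0 0'
```

```text
clock: 11.5
tool_pos: [0.5068, -0.0179, 0.2271]
eef_rot: [0.034, 0.999, -0.001, -0.002]
contact_force: [-4.3, -1.6, 3.1]
opening: 0.006
finger_force: 1.8
clock: 11.67
tool_pos: [0.5094, -0.0183, 0.227]
eef_rot: [0.034, 0.999, -0.002, -0.002]
contact_force: [-4.2, -0.9, 3.6]
opening: 0.005
finger_force: 2.3
clock: 11.83
tool_pos: [0.5114, -0.0185, 0.2269]
eef_rot: [0.034, 0.999, -0.002, -0.002]
contact_force: [-5.7, -0.9, 4.9]
opening: 0.005
finger_force: 2.4
```

```bash
python3 -m inch '-1 -.002 0 0 0 0 0;-1 0 0 0 0 0 0'; python3 -m inch '-1 .02 0 0 0 0 0;-1 .035 0 0 0 0 0;-1 .035 0 0 0 0 0;-1 .03 0 0 0 0 0;-1 0 0 0 0 0 0;-1 0 0 0 0 0 0;-1 0 0 0 0 0 0;-1 0 0 0 0 0 0;-1 0 0 0 0 0 0;-1 0 0 0 0 0 0;-1 0 0 0 0 0 0;-1 0 0 0 0 0 0;-1 0 0 0 0 0 0;-1 0 0 0 0 0 0;-1 0 0 0 0 0 0;-1 0 0 0 0 0 0'; python3 see.py b; cp pics/top_b.png pics/v7.png
```

```text
clock: 12.0
tool_pos: [0.5127, -0.0187, 0.2269]
eef_rot: [0.034, 0.999, -0.002, -0.003]
contact_force: [-6.8, -0.1, 4.7]
opening: 0.008
finger_force: 3.3
clock: 13.33
tool_pos: [0.3948, -0.0101, 0.2273]
eef_rot: [0.034, 0.999, -0.001, -0.001]
contact_force: [0.0, 0.5, 0.2]
opening: 0.007
finger_force: 0.0
[ 0.63  0.68 -1.18  2.22  0.88  0.85  0.38]
top (array([ 479.9, -183.8]), array([ 9.6, 38.3]), 86.8, 34) d 379.5993282396585
top doortop (array([505.3,  99.6]), array([193.2,  17.3]), 70.9, 485)
side (array([ 421.1, -103.9]), array([ 63.6, 111.4]), 12.7, 554) d 319.3387229886159
side doortop (array([506. , 103.8]), array([187.5,  23.6]), 71.7, 358)
```

View pics/v7.png

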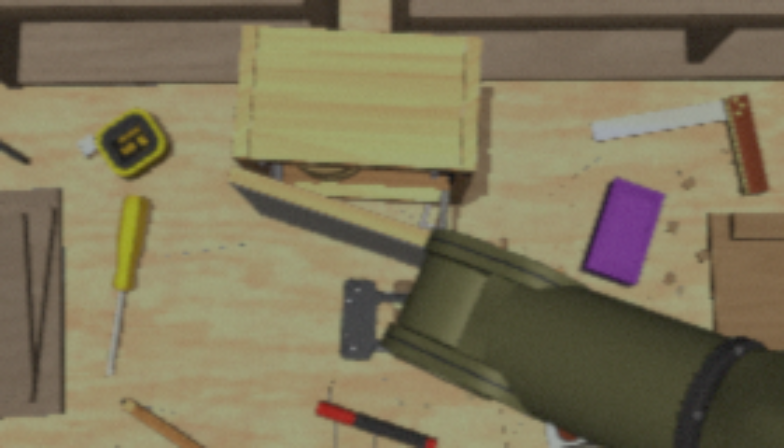

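The door stands ajar by about 15.4° (0.27 rad), with its free edge at crop (430,245), and the robot is clear. I'll go round the edge from the right and slip the closed fingers behind it.

```bash
python3 -m inch '-1 0 -.04 0 0 0 0;-1 0 -.04 0 0 0 0;-1 -.0286 .0032 0 0 0 0;-1 -.0286 .0032 0 0 0 0;-1 -.0286 .0032 0 0 0 0;-1 -.0286 .0032 0 0 0 0;-1 0 0 0 0 0 0' && python3 -m inch '-1 .0014 .02 0 0 0 0;-1 .0014 .02 0 0 0 0;-1 .0014 .02 0 0 0 0;-1 .0014 .02 0 0 0 0;-1 0 0 0 0 0 0'; python3 -c "
from h import *
s=get_state();print(np.round(s['q'],2))"
```

```text
clock: 14.02
tool_pos: [0.5095, -0.0845, 0.2274]
eef_rot: [0.036, 0.999, 0.001, 0.002]
contact_force: [1.0, -0.1, 0.7]
opening: 0.007
finger_force: 0.0
clock: 14.43
tool_pos: [0.5037, -0.0003, 0.2278]
eef_rot: [0.031, 1.0, 0.001, -0.0]
contact_force: [-0.3, 0.7, -0.4]
opening: 0.005
finger_force: 0.0
[ 0.55  0.79 -1.13  1.92  0.86  1.02  0.53]
```

Run:
```python
import numpy as np
h=np.array([.546,.19]);p=np.array([.5037,-.0003])
ang=2*np.arctan2(1,.031);X=np.array([np.cos(ang),np.sin(ang)]);Y=np.array([-X[1],X[0]])*-1
print(X,Y)
for t,r in zip(np.linspace(8.7,83,25)[1:],np.linspace(.195,.15,25)[1:]):
    a=np.radians(-93.8-t);w=h+r*np.array([np.cos(a),np.sin(a)]);d=w-p;p=w
    print(round(t),np.round(w,3),np.round([d@X,d@Y],4))
```

```text
[-0.99807985  0.06194048] [0.06194048 0.99807985]
12 [0.494 0.004] [0.0099 0.0037]
15 [0.485 0.009] [0.0097 0.0043]
18 [0.476 0.014] [0.0093 0.0047]
21 [0.467 0.02 ] [0.0089 0.0052]
24 [0.459 0.026] [0.0086 0.0056]
27 [0.451 0.033] [0.0081 0.0061]
30 [0.444 0.04 ] [0.0077 0.0064]
33 [0.437 0.047] [0.0073 0.0068]
37 [0.431 0.054] [0.0068 0.0071]
40 [0.425 0.062] [0.0063 0.0074]
43 [0.419 0.07 ] [0.0059 0.0077]
46 [0.415 0.078] [0.0054 0.0079]
49 [0.41  0.087] [0.0049 0.0081]
52 [0.406 0.095] [0.0043 0.0083]
55 [0.403 0.104] [0.0038 0.0084]
58 [0.4   0.113] [0.0033 0.0085]
61 [0.398 0.121] [0.0028 0.0086]
64 [0.396 0.13 ] [0.0023 0.0087]
68 [0.395 0.139] [0.0018 0.0087]
71 [0.394 0.148] [0.0013 0.0087]
74 [0.394 0.156] [0.0008 0.0086]
77 [0.394 0.165] [0.0003 0.0086]
80 [0.395 0.173] [-0.0002  0.0085]
83 [0.396 0.182] [-0.0007  0.0083]
```

```bash
python3 -m inch '-1 .01 .004 0 0 0 0;-1 .0095 .0045 0 0 0 0;-1 .0095 .0045 0 0 0 0;-1 .009 .005 0 0 0 0;-1 .0085 .0055 0 0 0 0;-1 .008 .006 0 0 0 0;-1 .0075 .0065 0 0 0 0;-1 .0075 .007 0 0 0 0;-1 .007 .007 0 0 0 0;-1 .0065 .0075 0 0 0 0;-1 .006 .0075 0 0 0 0;-1 .0055 .008 0 0 0 0;-1 0 0 0 0 0 0'; python3 see.py
```

```text
clock: 15.52
tool_pos: [0.4138, 0.0763, 0.2274]
eef_rot: [0.033, 0.999, -0.001, -0.001]
contact_force: [-0.3, -0.6, 0.6]
opening: 0.003
finger_force: 0.0
[ 0.4   0.7  -1.15  2.15  0.86  0.88  0.23]
top doortop (array([496.6, 169. ]), array([93.8, 17.1]), 31.7, 216)
side (array([ 420. , -104.1]), array([ 64.1, 110.6]), 13.3, 514) d 319.9543873742006
side doortop (array([378.9,  99.1]), array([81.1, 18.2]), 31.4, 156)
```

```bash
python3 -m inch '-1 .005 .008 0 0 0 0;-1 .0045 .0085 0 0 0 0;-1 .004 .0085 0 0 0 0;-1 .0035 .0085 0 0 0 0;-1 .003 .0085 0 0 0 0;-1 .0025 .0085 0 0 0 0;-1 .002 .0085 0 0 0 0;-1 .0015 .0085 0 0 0 0;-1 .001 .0085 0 0 0 0;-1 .0005 .0085 0 0 0 0;-1 0 .0085 0 0 0 0;-1 0 .007 0 0 0 0;-1 0 .004 0 0 0 0;-1 0 0 0 0 0 0'; python3 see.py
```

```text
clock: 16.78
tool_pos: [0.3948, 0.1814, 0.227]
eef_rot: [0.034, 0.999, -0.0, -0.001]
contact_force: [1.2, -0.2, -0.1]
opening: 0.002
finger_force: 0.0
[ 0.14  0.7  -1.12  2.11  0.85  0.88  0.01]
top doortop (array([501.5, 200.6]), array([17.1, 65.9]), 85.3, 173)
side (array([411.3, -63.8]), array([63.2, 29.6]), 11.2, 103) d 287.33000191417534
side doortop (array([350.3, 211.8]), array([17.1, 66.6]), 86.9, 128)
```

The door is at about 90°. I'll back off and check.

```bash
python3 -m inch '-1 0 -.01 0 0 0 0;-1 0 -.02 0 0 0 0;-1 0 -.03 0 0 0 0;-1 0 -.03 0 0 0 0;-1 0 0 -.03 0 0 0;-1 0 0 -.03 0 0 0;-1 0 -.03 -.02 0 0 0;-1 0 -.03 0 0 0 0;-1 0 0 0 0 0 0;-1 0 0 0 0 0 0;-1 0 0 0 0 0 0;-1 0 0 0 0 0 0'; python3 see.py c; cp pics/top_c.png pics/v8.png
```

```text
clock: 17.88
tool_pos: [0.3843, 0.031, 0.307]
eef_rot: [0.034, 0.999, -0.001, -0.001]
contact_force: [0.6, 0.2, 0.2]
opening: 0.0
finger_force: 0.0
[ 0.66  0.56 -1.33  2.12  0.66  0.99  0.47]
top (array([ 426.6, -120.4]), array([59.6, 75.7]), 13.3, 297) d 332.57257854489444
top doortop (array([427.2, 206.1]), array([ 17.6, 214.3]), 85.6, 584)
side (array([ 419.2, -103.9]), array([ 64.3, 113.1]), 14.7, 548) d 320.08662889911534
side doortop (array([425.6, 206.6]), array([ 17.5, 215.9]), 85.5, 402)
```

View pics/v8.png

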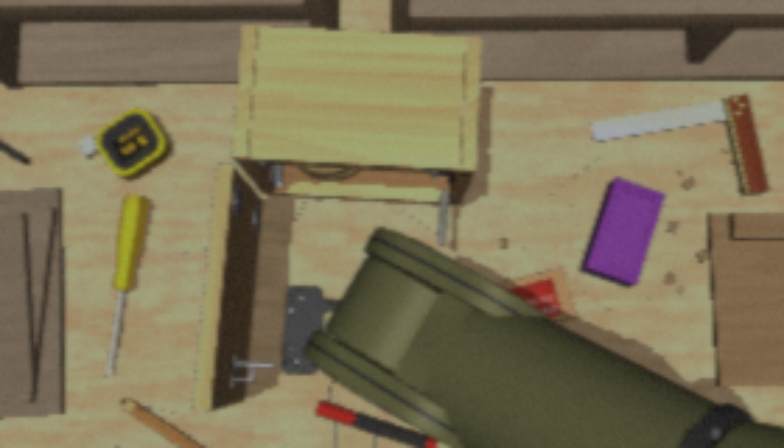

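The door (crop x 205–260) stands square to the cupboard. The carton (545,300) is well clear, the other things are where they were, and the arm is clear of everything. I'm handing in.

```bash
python3 -c "
from plant import r
print(r.finish_job())"
```

```text
the job is handed in; nothing more can be done
None
```

The job is handed in, with no verdict returned: the last pictures showed the door about 90° open, the carton about 320 mm from the hinge and the other things where they lay; the one slip was the gripper body brushing the shut door at about 5 N after the carton push.

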